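Feeler-gauge the roll gap of a clay mill

ROBOT

A 7-joint arm with a two-finger parallel gripper is mounted at the origin on the work surface. World frame = base frame: x ahead of the robot, y to its left, z up, the work surface at z = 0. Lengths are in m, angles in rad, forces in N, time in s.
With the tool pointing down it reaches from about 0.425 to 0.875 m from the base axis. Payload 8.4 kg.
Tool frame: the origin (TCP) lies at the very end of the fingers, on their centre line; the grasp point (between the pads) lies 19 mm behind it; z points along the fingers, x is the direction in which the jaws open and shut, and the axes are right-handed (so a half turn about z gives the same grasp; the last joint's range is limited). The gripper opens to 87 mm and grips with 3 to 60 N. Pads are 19 mm wide; open, the fingers measure 117 mm over their backs; the gripper's body (75 mm by 190 mm) begins 51 mm behind the grasp point.
Start: joints at [-1.283, 0.333, 0.04, 1.465, -0.013, 1.343, -0.059], TCP at [0.245, 0.602, 0.223] pointing down, gripper open.
Joint ranges: [-2.58, 2.58], [-0.38, 2.09], [-1.3, 1.39], [0.25, 2.4], [-1.5, 4.64], [0.08, 2.09], [-2.65, 2.65]. Speed limits (rad/s): [2.22, 2.22, 2.79, 2.79, 3.14, 3.14, 3.14].

INTERFACE

Orientations are given as a rotation vector (axis times angle).
In Python, from station import env, get_image gives the robot as it stands.
- The arm moves only by the shell command python3 -m creep 'ROWS' [FORCE]. ROWS is JSON, one flat list of numbers, 7 for each row, row after row: the shift along the tool's x, y, z in mm, then the turn, a rotation vector about the tool's x, y, z in degrees, then the opening, from 0 (shut) to 1 (fully open). In form: [dx, dy, dz, wx, wy, wz, fingers, dx, dy, dz, wx, wy, wz, fingers, ...]. A call has 1 to 5 rows; each row is the pose to reach, as a shift and turn from the pose commanded when the call began, along the tool's axes at that moment; what a row does not reach only later rows make up. A row lasts 1/12 s, in which the tool goes at most 41.7 mm and 7.16 degrees, less where a joint would pass 70% of its speed; a pose out of reach is approached as far as the arm can. A call with a gripper value outside its range is refused whole. The fingers move at their own pace and stop on an object; FORCE is the grip in N (left out, the last holds). Time passes only in rows, so rows that repeat a pose let the fingers close. It gives the time, the measured TCP pose, the force and the opening at its end, in the units of the state.
- env.get_state(): the state, without advancing time (a new reading comes with each control period).
- get_image(name): name is "scene" or "top" or "wrist"; returns a dict with "img" (420x560x3 uint8, red, green, blue), "camera_matrix" (3x3 intrinsics, pixels), "rvec" (rotation vector, rad) and "tvec" (3), from world to camera coordinates, as OpenCV has them. Camera axes: x right, y down, z forward; pixel columns grow to the right and rows downward; lengths in m; the calibration is good to about 2 mm. A picture is of the moment at which its call begins. There is no depth.
- env.finish_job(): hands the job in, once; it reports no verdict.
The state is a dict: "time": time; "joints": joint angles; "dq": joint speeds; "effort": joint torques, N m; "ee_pos": TCP position; "ee_rot": TCP orientation; "contact_force": force on the tool from outside, world axes, zero at the start; "wrist_torque": the same for the moment, N m; "grip_width": opening from 0.0 (shut) to 1.0 (fully open).
Only numpy, scipy, OpenCV 4.12 (cv2) and the standard library are available. Lean on these libraries where they do the work, as an engineer would, in place of code of your own. Each camera call takes 0.05 s, during which the arm holds its last target. There are 200 camera calls.

TASK

Check the gap between the two stone rolls of the clay mill with the thick feeler gauge, the one with the broad rectangular wooden grip. Lift it out of its stand, slide its blade straight down between the rolls, near the middle of their length, so that it drags and parts them, push it fully home until its stop plate sits flat on both rolls, and leave it standing there. Leave the thin gauge with the round grip in the stand.

Things in the scene. Friction and masses are not known exactly. Their poses are not given: they have to be found in the camera images.
- thick_gauge_grip (a point): Thick feeler gauge (loose, 0.24 kg), centre of its wooden block grip: 24 (x) by 44 (y) by 60 mm high. Below: stop plate 90 (x) by 44 (y) mm, 30 to 36 mm under this point; then a steel blade 8 mm thick (x), 40 wide (y), bevelled, its lower edge 93 mm under this point. z up. It hangs by the plate in a slot of a fixed wooden stand (board 110 by 210 mm, top 80 mm above the table).
- thin_gauge_grip (a point): Thin feeler gauge, not to be used: centre of its round wooden grip, 22 mm diameter, 60 mm high. Same plate and length as the thick one, but its blade is 3 mm thick and slips through the gap without drag. It hangs in the stand's other slot, 100 mm away along the gauges' y; which slot holds which varies.
- mill_nip (a point): Middle of the gap between the mill's two level stone rolls (70 mm diameter, 120 long), at their tops, 140 mm above the table. y along the rolls, x across, z up. Gap 4 mm at its narrowest, 35 mm below; thick gauge home: grip centre 36 mm above this point. Side plates 70 mm off along y end 20 mm below it; a hand wheel beyond -y rises 7 mm above it. The mill is fixed.
- roll_front (a joint): How far (m) the front roll is pushed outwards: 0 at rest, up to 0.012. The rolls do not turn; they are linked and part equally, against springs of 3 N per roll at rest plus 0.5 N per mm. The thick blade parts each by 2 mm and drags with roughly 3 to 8 N while pushed down; its own weight does not sink it.
Mind the look-alikes: they are no part of the job. Leave any black look-alike of the part that bears thick_gauge_grip alone.

How it is judged:
At the end, for the whole second after the job is handed in: The thick gauge stands in the roll gap, its blade holding the front roll at least 1 mm out; its stop plate is down on the rolls (grip centre 30 to 41 mm above the tops of the rolls), within 20 mm of the middle of the gap, upright within about 8 degrees, its blade along the rolls within 10 degrees (value of joint roll_front above 0.001 m and z of thick_gauge_grip in the frame of mill_nip between 0.03 and 0.041 m and horizontal distance between thick_gauge_grip and mill_nip below 0.02 m and angle between thick_gauge_grip's own z axis and vertical below 0.15 rad and angle between the y axis of thick_gauge_grip and the y axis of mill_nip, either way round below 0.17 rad); the robot touches nothing.
It fails at once if the thin gauge is moved more than 20 mm from its place (distance of thin_gauge_grip from where it was at the start of the episode above 0.02 m).
It also fails if it takes over 42 s, if anything falls off the work surface, if the arm or the gripper's body presses on something with over 40 N, if the wrist force passes 120 N, or if a joint passes its speed limit or range.

## Working session

There is one attempt and no reset: what is moved stays moved. The work goes in short steps, Python scripts to look and compute and a shell command to move; the robot and the scene stay as the last step left them, time stands still between calls to the robot, and variables do not carry over. Pictures are saved under pics/ and viewed, about 8 in all and at most 12, crops included, and the job is handed in when it is done.

```bash
mkdir -p pics
cat > h.py <<'E'
import numpy as np, cv2
from station import env, get_image
from scipy.spatial.transform import Rotation as R
def snap(n,f):
    d=get_image(n); cv2.imwrite('pics/'+f+'.png',d['img'][:,:,::-1])
    np.savez('pics/'+f+'.npz',K=d['camera_matrix'],r=d['rvec'],t=d['tvec']); return d
def cam(f):
    z=np.load('pics/'+f+'.npz'); return z['K'],R.from_rotvec(np.ravel(z['r'])).as_matrix(),np.ravel(z['t'])
def at_z(f,u,v,z):
    K,Rm,t=cam(f); c=-Rm.T@t; d=Rm.T@np.linalg.solve(K,[u,v,1]); return c+d*(z-c[2])/d[2]
def proj(f,P):
    K,Rm,t=cam(f); p=K@(Rm@np.array(P)+t); return p[:2]/p[2]
def tri(obs):
    A=np.zeros((3,3));b=np.zeros(3)
    for f,u,v in obs:
        K,Rm,t=cam(f); c=-Rm.T@t; d=Rm.T@np.linalg.solve(K,[u,v,1]); d/=np.linalg.norm(d); M=np.eye(3)-np.outer(d,d); A+=M;b+=M@c
    return np.linalg.solve(A,b)
def to_tool(P,rot=None):
    s=env.get_state(); return 1000*R.from_rotvec(s['ee_rot']).as_matrix().T@(np.array(P)-s['ee_pos'])
E
python3 - <<'E'
from h import *
a=snap('scene','s0')['img'];b=snap('top','t0')['img']
print(env.get_state())
for f in('s0','t0'):
    K,Rm,t=cam(f);print(f,-Rm.T@t,K[0,0])
E
```

```text
{'time': 0.1, 'joints': array([-1.2832021 ,  0.33383573,  0.03988041,  1.46618598, -0.01339297,
        1.3432756 , -0.0584925 ]), 'dq': array([ 9.78618975e-05, -3.51667884e-03,  9.12812319e-04, -4.60049214e-04,
        1.13453488e-03, -5.58198616e-04,  2.35561008e-04]), 'effort': array([ 3.93889248e-03, -6.57811260e+01,  1.34001452e+00, -4.04703605e+01,
       -5.96810225e-02,  4.13048454e-02,  9.77917557e-05]), 'ee_pos': array([0.24506643, 0.60158079, 0.22174968]), 'ee_rot': array([ 2.60624873e+00,  1.75256684e+00, -1.77774845e-03]), 'contact_force': array([-0.05964766, -0.36974251, -0.11883702]), 'wrist_torque': array([0.02288274, 0.02223627, 0.05110664]), 'grip_width': 0.9986814827653748}
s0 [ 0.99469898 -0.43752098  0.66580341] 400.7929497474531
t0 [0.31023953 0.0456268  0.91173026] 399.8620432672364
```

View pics/s0.png

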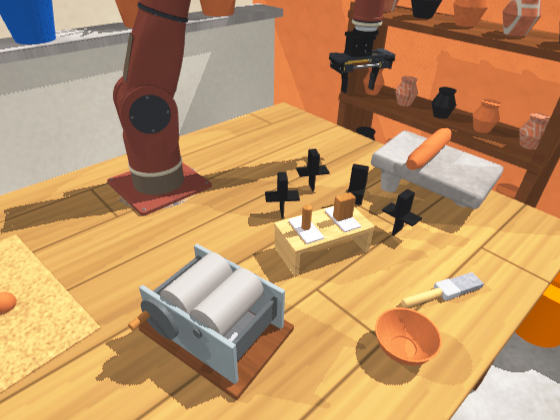

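View pics/t0.png

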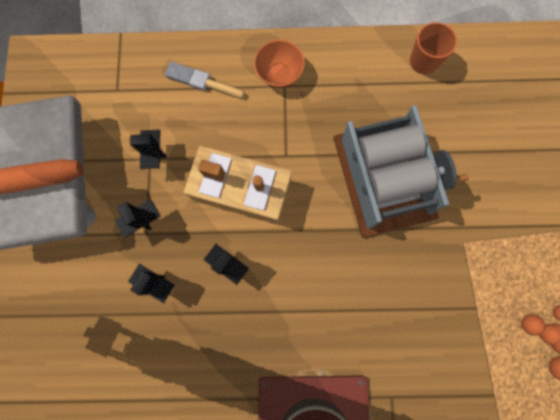

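The two candidates in the stand are the block grip at scene (344,206) / top (211,169), and the round grip at scene (307,217) / top (258,183). There are four black look-alikes, at top (149,149), (137,217), (151,283) and (227,263). The wooden block grip fits the thick gauge. I'll confirm it in a crop.

Run:
```python
from h import *
a=cv2.imread('pics/t0.png');s=cv2.imread('pics/s0.png')
A=cv2.resize(a[140:225,178:298],None,fx=5,fy=5,interpolation=cv2.INTER_CUBIC) 
B=cv2.resize(a[100:240,330:475],None,fx=4,fy=4,interpolation=cv2.INTER_CUBIC)
cv2.imwrite('pics/cA.png',A);cv2.imwrite('pics/cB.png',B)
```

```text
(no output)
```

View pics/cA.png

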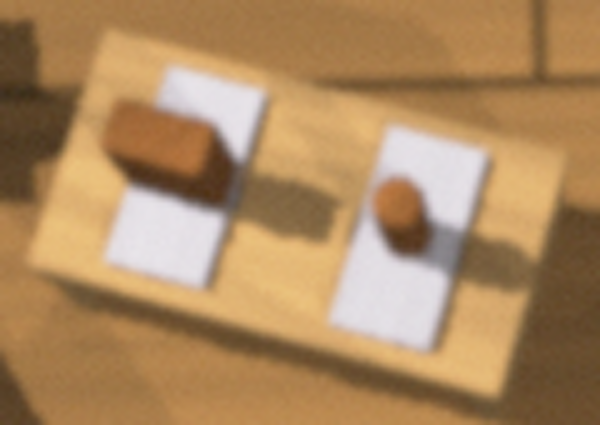

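View pics/cB.png

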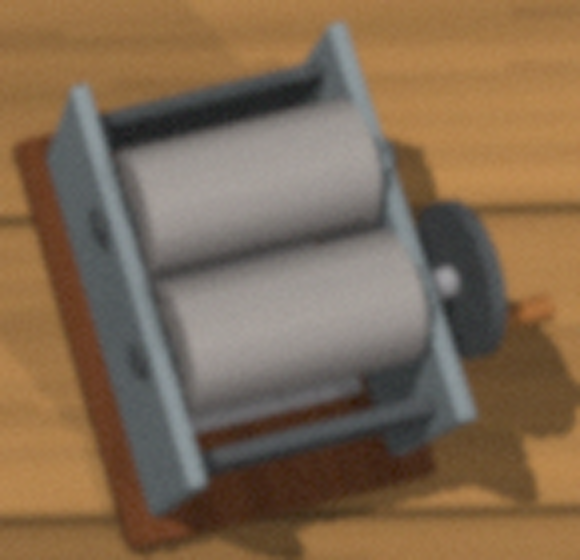

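Run:
```python
from h import *
q=[at_z('t0',178+(x-2)/5,140+(y-2)/5,.086)[:2] for x,y in[(167,65),(268,92),(210,288),(106,262)]]
q=np.array(q);c=q.mean(0);ex=(q[0]+q[1]-q[2]-q[3]);ey=q[0]+q[3]-q[1]-q[2]
print('plate',c,np.linalg.norm(ex)/2,np.linalg.norm(ey)/2,'x-ang',np.degrees(np.arctan2(ex[1],ex[0])),'y',np.degrees(np.arctan2(ey[1],ey[0])))
m=np.array([at_z('t0',330+(x-1.5)/4,100+(y-1.5)/4,.12)[:2] for x,y in[(80,89),(340,28),(465,417),(197,485)]])
print('mill',m.mean(0)); a=m[0]-m[1];b=m[3]-m[2];ux=m[0]-m[3];uy=m[1]-m[2]
for v in(a,b,ux,uy):print(np.linalg.norm(v),np.degrees(np.arctan2(v[1],v[0])))
n=[at_z('t0',330+x/4,100+y/4,.125)[:2] for x,y in[(165,270),(385,232)]];print('nip line',n)
s=env.get_state();print(R.from_rotvec(s['ee_rot']).as_matrix().round(3)); print(proj('s0',[*c,.146]),proj('s0',[*m.mean(0),.14]),proj('t0',[*c,.146]))
```

```text
plate [0.54250708 0.19936123] 0.08990864919378952 0.046016140709551 x-ang -15.75268627663431 y 73.90765436918045
mill [ 0.55129319 -0.1801943 ]
0.14122455295061973 102.48382853810573
0.13943702921885867 103.13656074100528
0.21611496152330154 12.795410003382347
0.2145241879372594 12.3178847248081
nip line [array([ 0.53958514, -0.12599104]), array([ 0.55706718, -0.23871239])]
[[ 0.377  0.926 -0.   ]
 [ 0.926 -0.377 -0.001]
 [-0.001  0.    -1.   ]]
[344.69451627 196.52831362] [210.68743224 280.47556051] [209.71644731 166.70965601]
```

The crop confirms it: the block grip at left is the thick gauge, with its plate centre at (0.5425, 0.1994) and its x axis at -16°. The nip is at about (0.551, -0.180), with the rolls' x axis at 12.6°. I'll approach above the gauge and check it with the wrist camera.

```bash
python3 -m creep '[-20,34,0,0,0,7,1,-41,68,0,0,0,14,1,-62,102,0,0,0,21,1,-83,136,0,0,0,28,1,-104,170,0,0,0,35,1]' 20
cat > go.py <<'E'
import sys
from h import *
x,y,z,yaw=map(float,sys.argv[1:5]); s=env.get_state(); M=R.from_rotvec(s['ee_rot']).as_matrix()
print('shift',to_tool([x,y,z]).round(1),'yaw now',np.degrees(np.arctan2(M[1,0],M[0,0])).round(2))
a=np.radians(yaw); T=np.array([[np.cos(a),np.sin(a),0],[np.sin(a),-np.cos(a),0],[0,0,-1]])
print('rot',R.from_matrix(M.T@T).as_rotvec(degrees=True).round(2),'j',s['joints'].round(2),'F',s['contact_force'].round(1),'t',s['time'],'w',s['grip_width'])
E
python3 go.py .5425 .1994 .222 -16
```

```text
time: 0.52
ee_pos: [0.3641, 0.4396, 0.2222]
ee_rot: [3.016, 0.879, -0.001]
contact_force: [0.2, 0.4, -0.4]
grip_width: 1.001
shift [2.140e+01 2.984e+02 2.000e-01] yaw now 32.5
rot [2.00e-02 3.00e-02 4.85e+01] j [-1.14  0.17  0.21  1.67 -0.04  1.3  -0.36] F [ 0.2  0.4 -0.4] t 0.5167 w 1.0009834978677035
```

```bash
python3 -m creep '[3,37,0,0,0,7,1,6,74,0,0,0,14,1,9,111,0,0,0,21,1,11,148,0,0,0,28,1,14,185,0,0,0,35,1]' >/dev/null; python3 go.py .5425 .1994 .222 -16
```

```text
shift [70.4 89.5  0.4] yaw now -2.51
rot [1.000e-02 2.000e-02 1.349e+01] j [-0.97  0.15  0.38  1.71 -0.06  1.3  -0.62] F [1.3 0.5 0.3] t 0.9333 w 0.9989713953344489
```

```bash
python3 -m creep '[23,30,0,0,0,5,1,46,60,0,0,0,10,1,70,90,0,0,0,13.5,1,70,90,0,0,0,13.5,1,70,90,0,0,0,13.5,1]' >/dev/null; python3 go.py .5425 .1994 .222 -16
python3 - <<'E'
from h import *
snap('wrist','w1')
K,Rm,t=cam('w1');print(-Rm.T@t)
for p in([.5425,.1994,.146],[.5425,.1994,.116]):print(proj('w1',p))
E
```

```text
shift [-0.9 -1.   0.3] yaw now -15.95
rot [ 0.06 -0.01  0.05] j [-0.85  0.19  0.49  1.67 -0.09  1.3  -0.62] F [0.2 1.5 0.2] t 1.35 w 1.0014142492122722
[0.56139705 0.26271663 0.38459522]
[282.4723981  215.50124429]
[282.58905552 205.37381164]
```

View pics/w1.png

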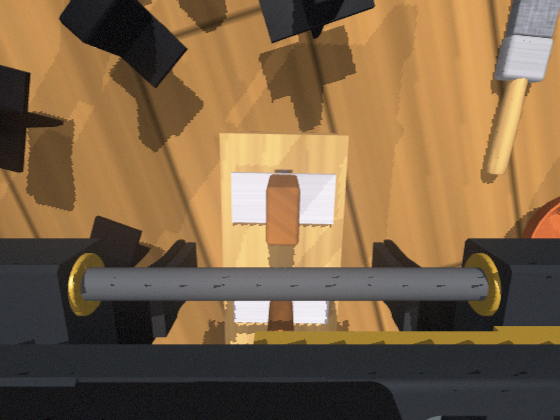

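The wrist picture shows the block's top face centred at (282.7, 215.5), against a predicted (282.5, 215.5), and its sides are parallel to the jaws. I'll descend and grasp.

```bash
python3 -m creep '[-1,-1,30,0,0,0,1,-1,-1,60,0,0,0,1,-1,-1,90,0,0,0,0.8,-1,-1,115,0,0,0,0.6,-1,-1,124,0,0,0,0.5]' ; python3 -m creep '[0,0,0,0,0,0,0.5,0,0,0,0,0,0,0,0,0,0,0,0,0,0,0,0,0,0,0,0,0,0,0,0,0,0,0,0]' 40;python3 -m creep '[0,0,0,0,0,0,0,0,0,0,0,0,0,0,0,0,0,0,0,0,0]' 40; python3 go.py .5425 .1994 .222 -16
```

```text
time: 1.82
ee_pos: [0.5382, 0.2032, 0.0947]
ee_rot: [3.11, -0.423, -0.008]
contact_force: [-1.5, 0.5, -0.1]
grip_width: 0.852
time: 2.23
ee_pos: [0.5421, 0.2028, 0.1]
ee_rot: [-3.111, 0.428, -0.003]
contact_force: [0.5, 0.3, -0.7]
grip_width: 0.478
time: 2.48
ee_pos: [0.5418, 0.2024, 0.099]
ee_rot: [-3.112, 0.428, -0.001]
contact_force: [1.1, -0.1, 2.9]
grip_width: 0.273
shift [   1.6    2.6 -123. ] yaw now -15.67
rot [-0.04 -0.04  0.33] j [-0.83  0.3   0.47  1.81 -0.15  1.06 -0.58] F [ 1.1 -0.1  2.9] t 2.4833 w 0.2725916058151238
```

```bash
python3 -m creep '[0,0,-6,0,0,0,0,0,0,-20,0,0,0,0,0,0,-40,0,0,0,0,0,0,-65,0,0,0,0,0,0,-90,0,0,0,0]' ; python3 -m creep '[0,0,-30,0,0,0,0,0,0,-60,0,0,0,0,0,0,-75,0,0,0,0,0,0,-75,0,0,0,0]'; python3 go.py .551 -.18 .264 12.6
python3 - <<'E'
from h import *
snap('scene','s1');a=cv2.imread('pics/s1.png');cv2.imwrite('pics/s1.png',a)
s=env.get_state();print([proj('s1',s['ee_pos']+[0,0,d]) for d in(.019,-.017,-.074)])
E
```

```text
time: 2.9
ee_pos: [0.5406, 0.2018, 0.1891]
ee_rot: [3.111, -0.428, -0.002]
contact_force: [1.1, -0.2, -2.7]
grip_width: 0.276
time: 3.23
ee_pos: [0.5427, 0.2026, 0.2675]
ee_rot: [-3.109, 0.428, -0.007]
contact_force: [0.6, -0.4, -2.5]
grip_width: 0.272
shift [111.4 366.1   2.5] yaw now -15.68
rot [ -0.17  -0.26 -28.28] j [-0.86  0.17  0.49  1.6  -0.08  1.39 -0.64] F [ 0.6 -0.4 -2.5] t 3.2333 w 0.2719400390985683
[array([353.05839489, 141.84282705]), array([350.90561273, 156.93633433]), array([347.70556522, 179.37239006])]
```

View pics/s1.png

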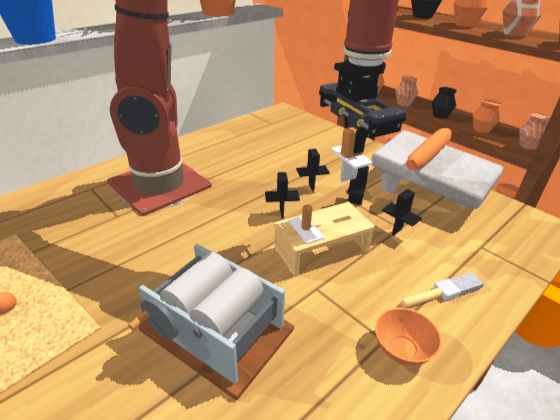

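The gauge is lifted and upright at (350,155), and the thin one still stands in the stand at (307,215). I'll carry it to the mill.

```bash
python3 -m creep '[11,36,0,0,0,-3,0,22,73,0,0,0,-6,0,33,109,0,0,0,-9,0,45,146,0,0,0,-12,0,56,182,0,0,0,-15,0]' >/dev/null; python3 go.py .551 -.18 .264 12.6
```

```text
shift [  7.9 189.9  -2.2] yaw now -0.51
rot [  0.02   0.16 -13.11] j [-0.65  0.1   0.6   1.69 -0.06  1.37 -0.05] F [ 1.  -0.2 -2.8] t 3.7 w 0.273220138514689
```

```bash
python3 -m creep '[2,36,0,0,0,-3,0,4,72,0,0,0,-6,0,6,108,0,0,0,-9,0,7,144,0,0,0,-11,0,7,170,0,0,0,-13,0]' >/dev/null;  python3 -m creep '[0,8,0,0,0,0,0,0,16,0,0,0,0,0,0,16,0,0,0,0,0,0,16,0,0,0,0,0]' >/dev/null; python3 go.py .551 -.18 .264 12.6
python3 - <<'E'
from h import *
snap('wrist','w2')
n=np.array([.551,-.18,.14]);a=np.radians(102.8);y=np.array([np.cos(a),np.sin(a),0])
print([proj('w2',n+k*y).round(1) for k in(.06,0,-.06)])
s=env.get_state();print([proj('w2',s['ee_pos']+[0,0,d]).round(1) for d in(-.011,-.017,-.074)])
E
```

```text
shift [-4.9  6.4 -1.5] yaw now 12.36
rot [-0.04  0.1  -0.24] j [-0.39  0.2   0.72  1.61 -0.13  1.39  0.56] F [ 0.   0.9 -3.2] t 4.45 w 0.27213638208384355
[array([277.9, 136.8]), array([278.7, 209.6]), array([279.4, 275.3])]
[array([285.3, 249.7]), array([285.3, 245.7]), array([285. , 217.3])]
```

View pics/w2.png

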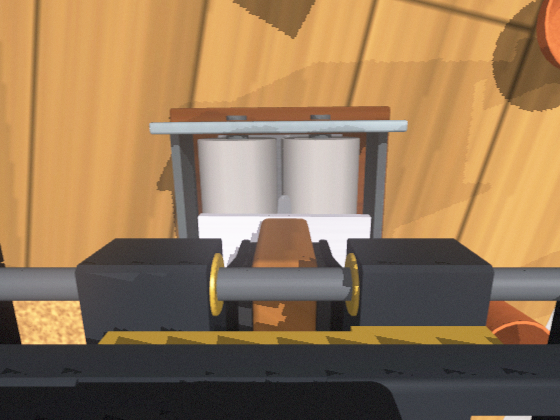

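The rolls span 199–276 and 283–359 px, so the gap lies at u≈279. The blade is at u≈284, so it needs about −4.5 mm along tool x. I'll shift, lower to just above the rolls and look again.

```bash
python3 -m creep '[-2,2,0,0,0,0,0,-4.5,4,10,0,0,0,0,-4.5,4,22,0,0,-0.2,0,-4.5,4,34,0,0,-0.2,0,-4.5,4,34,0,0,-0.2,0]' >/dev/null;   python3 -m creep '[0,0,0,0,0,0,0,0,0,0,0,0,0,0]' >/dev/null; python3 go.py .551 -.18 .264 12.6
python3 - <<'E'
from h import *
snap('wrist','w3')
n=np.array([.551,-.18,.14]);a=np.radians(102.8);y=np.array([np.cos(a),np.sin(a),0])
print([proj('w3',n+k*y).round(1) for k in(.06,0,-.06)])
s=env.get_state();print([proj('w3',s['ee_pos']+[0,0,d]).round(1) for d in(-.017,-.074)])
a=cv2.imread('pics/w3.png')[110:260,180:380];cv2.imwrite('pics/w3c.png',cv2.resize(a,None,fx=4,fy=4,interpolation=cv2.INTER_CUBIC))
E
```

```text
shift [ -0.4   1.4 -34.5] yaw now 12.54
rot [ 0.    0.02 -0.06] j [-0.38  0.21  0.72  1.66 -0.15  1.32  0.59] F [-0.5  0.4 -2.6] t 5.0833 w 0.2729597877197278
[array([283.6, 131.6]), array([283.9, 214. ]), array([284.2, 287.3])]
[array([285. , 246.9]), array([284.7, 218.2])]
```

View pics/w3c.png

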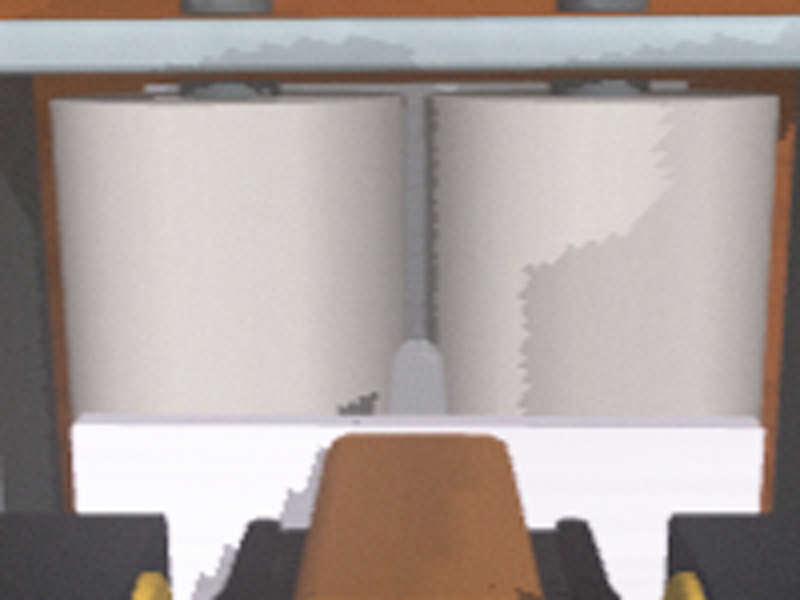

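The blade (crop u≈417) is centred on the gap (417) and parallel to it. I'll push down.

```bash
python3 -m creep '[0,0,10,0,0,0,0,0,0,20,0,0,0,0,0,0,28,0,0,0,0,0,0,32,0,0,0,0,0,0,36,0,0,0,0]' 60; python3 -m creep '[0,0,3,0,0,0,0,0,0,6,0,0,0,0,0,0,9,0,0,0,0,0,0,12,0,0,0,0,0,0,15,0,0,0,0]'; python3 go.py .551 -.18 .159 12.6
```

```text
time: 5.55
ee_pos: [0.5507, -0.1785, 0.1926]
ee_rot: [-3.123, -0.343, 0.002]
contact_force: [0.6, -0.6, -2.1]
grip_width: 0.269
time: 5.97
ee_pos: [0.551, -0.179, 0.1788]
ee_rot: [3.122, 0.343, 0.0]
contact_force: [-2.4, -1.2, 2.8]
grip_width: 0.27
shift [-0.2  0.9 19.8] yaw now 12.53
rot [ 0.02 -0.01 -0.07] j [-0.37  0.25  0.71  1.73 -0.18  1.22  0.61] F [-2.4 -1.2  2.8] t 5.9667 w 0.2695992099105097
```

```bash
python3 -m creep '[0,0,4,0,0,0,0,0,0,8,0,0,0,0,0,0,11,0,0,0,0,0,0,14,0,0,0,0,0,0,17,0,0,0,0]'; python3 -m creep '[0,0,1,0,0,0,0,0,0,2,0,0,0,0,0,0,3,0,0,0,0,0,0,4,0,0,0,0]';  python3 go.py .551 -.18 .159 12.6
```

```text
time: 6.38
ee_pos: [0.5509, -0.1786, 0.1612]
ee_rot: [3.123, 0.343, -0.0]
contact_force: [-2.6, 0.2, 1.5]
grip_width: 0.273
time: 6.72
ee_pos: [0.551, -0.1787, 0.1589]
ee_rot: [-3.122, -0.343, -0.0]
contact_force: [-11.5, 3.3, 24.8]
grip_width: 0.275
shift [-0.3  1.3 -0.1] yaw now 12.53
rot [-0.04 -0.02 -0.07] j [-0.36  0.27  0.71  1.75 -0.19  1.19  0.62] F [-11.5   3.3  24.8] t 6.7167 w 0.2753628893692253
```

The plate seats with a clear rise in force (25 N) at the expected height. I'll ease off, open and take a picture before retracting.

```bash
python3 -m creep '[0,0,-0.7,0,0,0,0,0,0,-0.7,0,0,0,0.35,0,0,-0.7,0,0,0,0.5,0,0,-0.7,0,0,0,0.6,0,0,-0.7,0,0,0,0.7]' 20; python3 -m creep '[0,0,0,0,0,0,0.8,0,0,0,0,0,0,0.8,0,0,0,0,0,0,0.8,0,0,0,0,0,0,0.8]'; python3 -m creep '[0,0,-10,0,0,0,0.8,0,0,-25,0,0,0,0.8,0,0,-50,0,0,0,0.8,0,0,-85,0,0,0,0.8,0,0,-110,0,0,0,0.8]';python3 -m creep '[0,0,0,0,0,0,0.8,0,0,0,0,0,0,0.8]'
python3 - <<'E'
from h import *
snap('scene','s2');snap('wrist','w4')
a=cv2.imread('pics/s2.png')[170:400,120:400];b=cv2.imread('pics/w4.png')
b=cv2.resize(b,(400,300));a=cv2.resize(a,(400,329))[:300]
cv2.imwrite('pics/f.png',np.hstack([a,b]))
n=np.array([.551,-.18,.206]);print(proj('w4',n),proj('s2',n),proj('s2',n-[0,0,.03]))
E
```

```text
time: 7.13
ee_pos: [0.5513, -0.1784, 0.1582]
ee_rot: [3.123, 0.343, 0.001]
contact_force: [-0.0, 0.1, -0.0]
grip_width: 0.494
time: 7.47
ee_pos: [0.5511, -0.1786, 0.1582]
ee_rot: [3.123, 0.343, 0.0]
contact_force: [-0.8, 0.1, 0.4]
grip_width: 0.761
time: 7.88
ee_pos: [0.5512, -0.179, 0.2715]
ee_rot: [3.122, 0.342, 0.003]
contact_force: [0.1, 0.2, 0.7]
grip_width: 0.798
time: 8.05
ee_pos: [0.5518, -0.179, 0.2703]
ee_rot: [3.122, 0.343, 0.005]
contact_force: [0.3, -0.5, -0.6]
grip_width: 0.799
[283.76832599 224.18531888] [207.50521014 252.82883054] [208.99404422 265.71502102]
```

View pics/f.png

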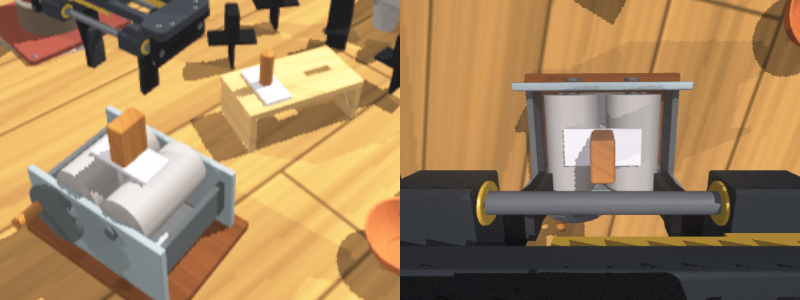

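The gauge stands upright on both rolls. Its top face is at wrist (283.5,226) and scene (208,252.6), against (283.8,224.2) and (207.5,252.8) expected for home. The gripper is clear, so I'm handing in.

```bash
python3 -c "
from station import env
print(env.finish_job())"
```

```text
the job is handed in; nothing more can be done
None
```

The thick gauge is in the mill's roll gap, pushed home and left standing, and I handed the job in at about 8.2 s on the robot's clock. No verdict was reported.

**What I did:** I lifted the block-grip gauge out of its stand and centred the blade over the gap using the wrist camera. I pushed it straight down until the force rose to about 25 N at the expected home height, then released it and backed the gripper off about 110 mm.

**Last checks:**
- **Position and height:** the top of the grip appeared within about 2 px of its predicted home position in both the scene and wrist pictures.
- **Upright and aligned:** by eye, it stands upright with the plate on both rolls. I did not measure the tilt.
- **Thin gauge:** it is still in its slot.
- **Contact:** the force on the tool after backing off was about zero.
- **Side force:** about 11 N showed sideways while the plate seated. It went away when I released the gauge.
- **Roll opening:** I could not read the roll position directly. I infer that the rolls parted from the few newtons of drag on the way down and the fully seated blade.

No check failed or disagreed.

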